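Dry-fit a broken fossil bone in the joining cradle

ROBOT

A 7-joint arm with a two-finger parallel gripper is mounted at the origin on the work surface. World frame = base frame: x ahead of the robot, y to its left, z up, the work surface at z = 0. Lengths are in m, angles in rad, forces in N, time in s.
With the tool pointing down it reaches from about 0.4 to 0.85 m from the base axis. Payload 10.4 kg.
Tool frame: the origin (TCP) lies midway between the tips of the shut fingers; the grasp point (between the pads) lies 19 mm behind it; y points along the fingers, x is the direction in which the jaws open and shut, and the axes are right-handed (so a half turn about y gives the same grasp; the last joint's range is limited). The gripper opens to 85 mm and grips with 20 to 120 N. Pads are 22 mm wide; open, the fingers measure 114 mm over their backs; the gripper's body (76 mm by 85 mm) begins 54 mm behind the grasp point. The pads swing forward as they close: fully open they stand 13 mm farther back than shut.
Start: joints at [-1.209, 0.332, -0.065, 1.46, 0.022, 1.35, -0.088], TCP at [0.235, 0.579, 0.231] pointing down, gripper open.
Joint ranges: [-2.6, 2.6], [-0.5, 2.12], [-1.47, 1.34], [0.16, 2.42], [-1.27, 4.41], [0.06, 2.06], [-2.6, 2.6]. Speed limits (rad/s): [2.22, 2.22, 2.79, 2.79, 3.14, 3.14, 3.14].

INTERFACE

Orientations are given as a unit quaternion [w, x, y, z].
In Python, from cell import monitor, viewer, job gives the robot as it stands. The module is installed in compiled form; this text tells all that it offers.
- The arm moves only by the tool apply_moves, never from a script. Its argument "plan" is a list of rows, each a list of 6 numbers: the shift along the tool's x, y, z in mm, then the turn, a rotation vector about the tool's x, y, z in degrees. In form: [[x, y, z, ax, ay, az], ...]. A call has 1 to 20 rows; each row is the pose to reach, as a shift and turn from the pose commanded when the call began, along the tool's axes at that moment; what a row does not reach only later rows make up. A row lasts 1/10 s, in which the tool goes at most 50 mm and 8.59 degrees, less where a joint would pass 70% of its speed; a pose out of reach is approached as far as the arm can. A call with a gripper value outside its range is refused whole. "claw" is the opening in per cent of the stroke, from 0 (shut) to 100 (fully open), set as the call begins (left out, the last holds). The fingers move at their own pace and stop on an object; "newtons" is the grip in N (left out, the last holds). Time passes only in rows, so rows that repeat a pose let the fingers close. It gives the time, the measured TCP pose, the force and the opening at its end, in the units of the state.
- monitor.observe(): the state, without advancing time (a new reading comes with each control period).
- viewer.get_image(name): name is "side" or "top"; returns a dict with "image" (480x640x3 uint8, red, green, blue), "camera_matrix" (3x3 intrinsics, pixels), "R" (3x3) and "t" (3): a world point X has camera coordinates R X + t. Camera axes: x right, y down, z forward; pixel columns grow to the right and rows downward; lengths in m; the calibration is good to about 2 mm. A picture is of the moment at which its call begins. There is no depth.
- job.hand_in(): hands the job in, once; it reports no verdict.
Trained networks look in a picture, given as the dict that the camera call returned (one of the last four; its "shot" number tells which), for a name from the list of things; names that differ only in an ending like _2 or _b are one class to them, and where a whole thing is asked for, a point or a joint stands for the part that bears it (a point fixed in the world has none). Each returns a list of dicts, best first, with "confidence" (0 to 1); they miss things now and then, are a little off and sometimes report something else, mostly with a low value. They report only what shows in the picture. A call takes as long as a camera call. They do not tell look-alikes from the thing itself.
- viewer.recognise(picture, label): "extent" ([left, top, width, height] in pixels, round what is visible of it).
- viewer.masks_of(picture, label): "pixels" (480x640 bool, what is visible of it) and "extent" ([left, top, width, height] in pixels, round what is visible of it).
- viewer.pinpoint(picture, label): "point" ([column, row] in pixels: a listed point, or the origin of a listed thing).
The state is a dict: "clock": time; "joints": joint angles; "joint_vel": joint speeds; "effort": joint torques, N m; "tcp_pos": TCP position; "orientation": TCP orientation; "contact_force": force on the tool from outside, world axes, zero at the start; "wrist_torque": the same for the moment, N m; "gripper_width": finger opening in m.
Only numpy, scipy, OpenCV 4.12 (cv2) and the standard library are available. Lean on these libraries where they do the work, as an engineer would, in place of code of your own. Each camera call takes 0.05 s, during which the arm holds its last target.

TASK

One half of a broken fossil bone already lies in the V-groove of the joining cradle. Take the other half from the white tray, lay it in the groove behind the first with the dark broken faces towards each other, then push it along the groove, gently, until the breaks meet and the front half rests firmly against the red-tipped stop pin; leave both halves lying there like that. The fossil is brittle, so never press or ram it hard, and leave the other things on the bench alone.

Things in the scene. Friction and masses are not known exactly. Their poses are not given: they have to be found in the camera images.
- cradle: Cradle fixed to the bench: blue base 330 x 75 x 10 mm, white slippery 90-degree V-groove. Origin on the bench under the groove's middle; x along the groove to the stop. Groove from x = -140 (open) to +140 mm, bottom edge at z = 14, wall tops at z = 32, y = +-18 mm. A lying bone has its axis at y = 0, z = 45 mm: fingertips over 13 mm below the axis hit the walls. Sliding takes 0.5 to 2.5 N a bone.
- stop: Grey stop post on the cradle, 20 x 44 x 64 mm; origin under its middle (cradle x = 151, z = 10 mm), axes as the cradle's. At bone-axis height it carries the stop pin (part of this body), whose round red tip of 8 mm radius points to -x. The pin's setting is not measured: the tip stands 27 to 61 mm to -x of this origin; find it by feel or eye. It is rigid and does not give.
- a_center (a point): Centre of the front bone half (A), a tan fossil shaft 44 mm in diameter, 64 mm long, 0.14 to 0.28 kg, which at the start lies in the groove some 25 to 95 mm short of the pin. Its x axis is the bone's axis and points to the stop (it may roll about x). Brittle: pressing it on the pin with a few newtons is enough, 14 N is too much.
- a_break (a point): Centre of A's broken face (dark brown rim), 32 mm from A's centre on the side away from the stop.
- a_end (a point): Centre of A's sound end face, 32 mm from A's centre on the side of the stop; this face must come to rest on the pin.
- b_center (a point): Centre of the loose bone half (B), a tan fossil shaft 44 mm in diameter, 76 mm long, 0.17 to 0.35 kg, lying level at the start on two grey saddles in the tray. Its x axis is the bone's axis and points to its broken end (it may roll about x).
- b_break (a point): Centre of B's broken face (dark brown rim), 38 mm from B's centre along its x axis; it must meet A's broken face.
- bone_a: The front half A, whole; origin and axes as a_center.
- bone_b: The loose half B, whole; origin and axes as b_center.
- tray: White tray fixed to the bench, 220 x 170 mm, rim 24 mm high; origin on the bench under B (20 mm to -x of the tray's middle), x along B. Two grey V saddles, 12 mm long, at x = +-29 mm hold B with its axis at z = 41 mm; their tops are 13 mm below the axis and reach to y = +-22 mm. Between the saddles, and out to the rims at y = +-81 mm, there is room for fingers.
- rib: Bystander: brown rib fragment 16 x 74 x 14 mm lying across the tray at tray x = 84 mm; origin under its centre.
- glue: Bystander: white glue bottle with red cap, 52 mm in diameter, 130 mm high; origin under its centre.
- solvent: Bystander: amber jar with black cap, 60 mm in diameter, 85 mm high; origin under its centre.
- cup: Bystander: clear cup, rim 60 mm in diameter, 60 mm high; origin under its centre.
- dino: Bystander: grey toy long-necked dinosaur, 165 mm long, 115 mm high; origin on the bench between its legs.
- brush: Bystander: brush lying on the bench; origin under its middle.
- pick: Bystander: yellow-handled pick lying on the bench; origin under its middle.
Not all that is in view belongs to the job. What is shaped like the bone_b but turquoise is not meant. What is shaped like the bone_a but turquoise is not meant.

How it is judged:
On the way, in this order (a step that is already met when the one before it is completed fails the run):
1. B lies in the groove behind A, within 3 mm of its lying height and within 3.4 degrees of the groove's direction, broken face towards A's (z of b_center in the frame of cradle between 0.042 and 0.048 m and y of b_center in the frame of cradle between -0.003 and 0.003 m and distance between b_break and a_break below 0.075 m and angle between the x axis of b_center and the x axis of cradle, either way round below 0.06 rad), for 0.2 s.
2. B, pressed on A, presses A on the stop pin (over 1 N at both contacts) (contact force between bone_a and stop above 1 N and contact force between bone_a and bone_b above 1 N), for 0.1 s.
At the end, for the whole second after the job is handed in: Both halves lie at rest in the groove (axes within 3.4 degrees of it), the centres of the broken faces within 3 mm of each other and A's sound end within 2 mm of the pin's tip, all released (distance between a_end and pin_tip_c0 below 0.01 m and distance between a_break and b_break below 0.003 m and angle between the x axis of each of a_center, b_center and the x axis of cradle, either way round below 0.06 rad and linear speed of each of bone_a, bone_b below 0.01 m/s); the robot touches nothing.
It fails at once if a bone half is pressed on the stop pin with more than 14 N (contact force between any of bone_a, bone_b and stop above 14 N).
It fails at once if the two halves are pressed together with more than 20 N (contact force between bone_a and bone_b above 20 N).
It fails at once if B is dropped into or pressed down on the cradle with more than 40 N (contact force between bone_b and cradle above 40 N).
It fails at once if another thing on the bench is moved by more than 30 mm (distance of any of glue, solvent, cup, dino, rib, brush, pick from where it was at the start of the episode above 0.03 m).
It also fails if it takes over 72 s, if anything falls off the work surface, if the arm or the gripper's body presses on something with over 40 N, if the wrist force passes 120 N, or if a joint passes its speed limit or range.

## Working session

There is one attempt and no reset: what is moved stays moved. The work goes in short steps, Python scripts to look and compute and a tool call to move; the robot and the scene stay as the last step left them, time stands still between calls to the robot, and variables do not carry over. Pictures are saved under pics/ and viewed, and the job is handed in when it is done.

Besides the shell and the picture viewer there is one more tool, called after "Request:" as name(argument=value, ...) on one line, values as JSON. apply_moves: Moves the arm, as the interface text tells. Its arguments: {"type":"object","properties":{"plan":{"type":"array"},"claw":{"type":"number"},"newtons":{"type":"number"}},"required":["plan"]}

```bash
mkdir -p pics; ls; cat > h.py <<'E'
import numpy as np, cv2, pickle
from cell import monitor, viewer, job
def snap(name,fn):
    p=viewer.get_image(name); cv2.imwrite('pics/'+fn,p['image'][:,:,::-1]); return p
def ray(p,uv):
    K=np.array(p['camera_matrix']);R=np.array(p['R']);t=np.array(p['t'])
    d=R.T@np.linalg.solve(K,[uv[0],uv[1],1.]); return -R.T@t,d
def onz(p,uv,z):
    c,d=ray(p,uv); return c+d*(z-c[2])/d[2]
def proj(p,X):
    x=np.array(p['R'])@np.array(X)+np.array(p['t']); x=np.array(p['camera_matrix'])@x; return x[:2]/x[2]
E
python3 - <<'E'
from h import *
np.set_printoptions(precision=4,suppress=True)
s=monitor.observe();print({k:np.round(v,4) for k,v in s.items()})
for n in('top','side'):
    p=snap(n,n+'0.png');print(n,p['camera_matrix'],-np.array(p['R']).T@p['t'],p['R'])
    for l in ['cradle','stop','a_center','a_break','a_end','b_center','b_break','tray','rib','glue','solvent','cup','dino','brush','pick']:
        r=viewer.pinpoint(p,l); print(l,[(np.round(q['point'],1).tolist(),round(q['confidence'],2)) for q in r[:4]])
E
```

```text
pics
{'clock': np.float64(0.0), 'joints': array([-1.2086,  0.3329, -0.0647,  1.4609,  0.0216,  1.3499, -0.0885]), 'joint_vel': array([-0.0005, -0.0003,  0.0001, -0.0001, -0.0016,  0.0008, -0.0009]), 'effort': array([ -0.0003, -62.5424,   0.0489, -39.1615,   0.0161,   0.0096,
        -0.    ]), 'tcp_pos': array([0.2345, 0.579 , 0.2305]), 'orientation': array([-0.5861,  0.5867,  0.3948, -0.3956]), 'contact_force': array([ 1.0292, -0.4863,  0.2357]), 'wrist_torque': array([ 0.0415, -0.0312,  0.0259]), 'gripper_width': np.float64(0.0851)}
top [[459.4587   0.     318.7849]
 [  0.     459.4587 238.5298]
 [  0.       0.       1.    ]] [0.3353 0.0239 0.9723] [[-0.0972 -0.9953  0.    ]
 [-0.968   0.0945 -0.2327]
 [ 0.2316 -0.0226 -0.9726]]
cradle [([386.6, 223.3], 0.86), ([236.5, 372.7], 0.64), ([232.6, 253.2], 0.25)]
stop [([361.4, 160.8], 0.89)]
a_center [([466.1, 217.4], 0.84), ([381.1, 205.0], 0.81)]
a_break [([386.4, 218.2], 0.91), ([471.6, 232.8], 0.84), ([237.3, 376.0], 0.18)]
a_end [([454.9, 203.9], 0.77), ([380.3, 193.8], 0.67)]
b_center [([314.3, 302.4], 0.95), ([305.7, 229.8], 0.82
[... 846 characters left out ...]
1, 318.5], 0.91), ([365.1, 264.4], 0.88), ([219.3, 201.4], 0.54)]
a_break [([357.0, 268.2], 0.94), ([391.1, 323.5], 0.66)]
a_end [([404.9, 305.1], 0.71), ([374.8, 255.6], 0.65)]
b_center [([271.9, 264.4], 0.93), ([311.9, 241.8], 0.85), ([279.5, 212.9], 0.57), ([365.6, 262.2], 0.41)]
b_break [([282.1, 254.7], 0.87), ([288.8, 208.4], 0.63), ([280.0, 224.4], 0.39)]
tray [([280.6, 224.2], 0.94)]
rib [([301.6, 218.5], 0.52)]
glue [([379.7, 234.5], 0.85)]
solvent [([451.3, 328.3], 0.7), ([277.3, 210.7], 0.46)]
cup [([279.0, 186.5], 0.62)]
dino [([222.5, 202.4], 0.61), ([454.0, 326.8], 0.61), ([356.5, 269.8], 0.3), ([280.6, 226.8], 0.22)]
brush [([194.0, 249.5], 0.87)]
pick [([270.4, 348.4], 0.63)]
```

View pics/top0.png

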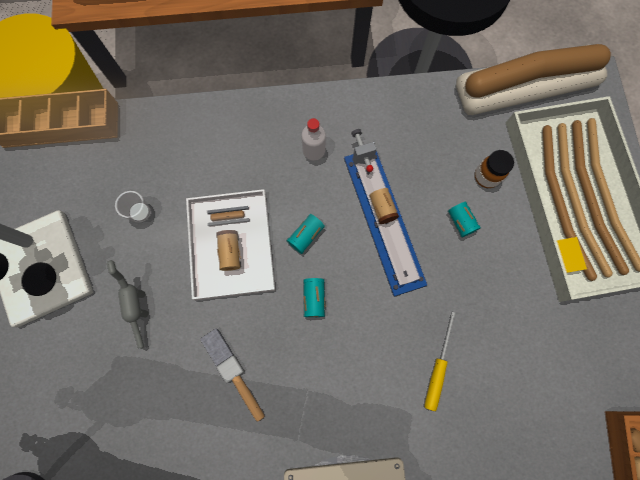

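View pics/side0.png

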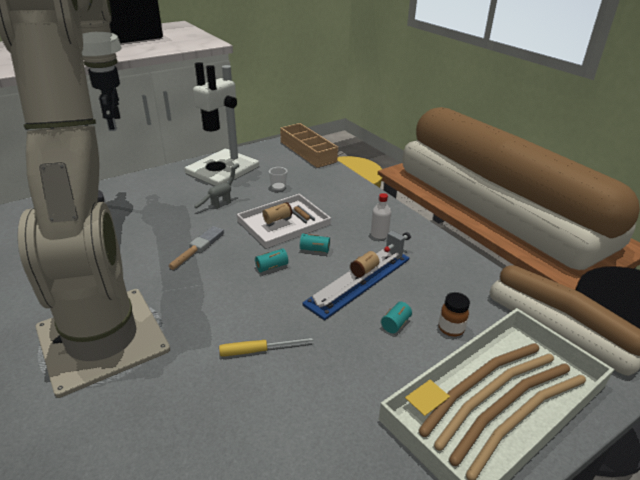

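```bash
python3 - <<'E'
import cv2
a=cv2.imread('pics/top0.png');b=cv2.imread('pics/side0.png')
cv2.imwrite('pics/c1.png',cv2.resize(a[185:305,180:320],None,fx=5,fy=5,interpolation=cv2.INTER_CUBIC))
cv2.imwrite('pics/c2.png',cv2.resize(a[125:300,330:440],None,fx=3.4,fy=3.4,interpolation=cv2.INTER_CUBIC))
cv2.imwrite('pics/c3.png',cv2.resize(b[185:320,230:420],None,fx=4.2,fy=4.2,interpolation=cv2.INTER_CUBIC))
E
```

```text
(no output)
```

View pics/c1.png

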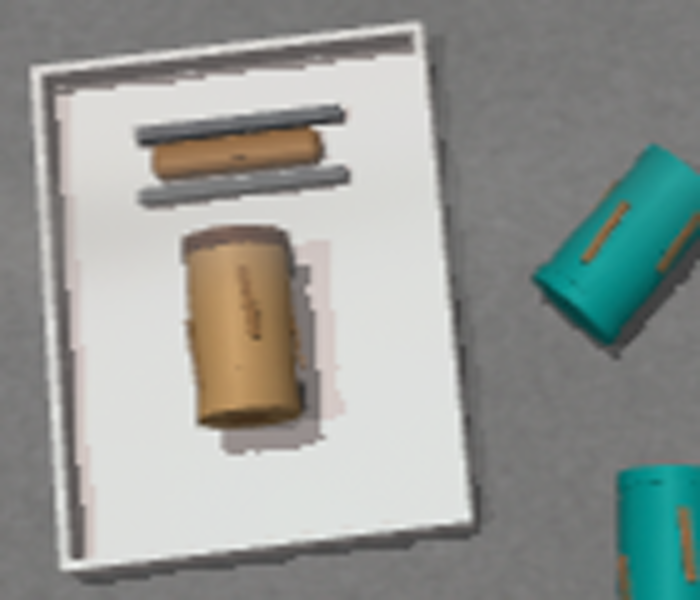

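View pics/c2.png

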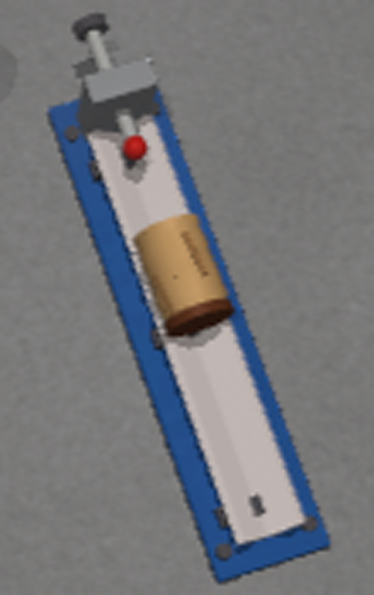

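View pics/c3.png

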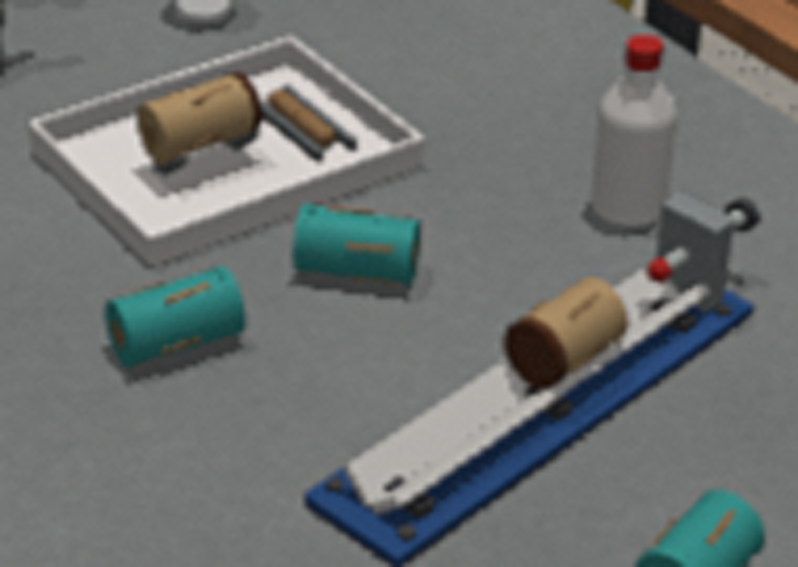

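```bash
cat > fit.py <<'E'
from h import *
from scipy.optimize import least_squares, minimize
np.set_printoptions(precision=4,suppress=True)
def T(x,y,yaw,pts):
    c,s=np.cos(yaw),np.sin(yaw);pts=np.atleast_2d(pts)
    return np.c_[x+c*pts[:,0]-s*pts[:,1],y+s*pts[:,0]+c*pts[:,1],pts[:,2]]
def cyl(L,z,r=.022):
    a=np.linspace(0,2*np.pi,48,endpoint=False)
    return np.vstack([np.c_[np.full(48,sx*L/2),r*np.cos(a),z+r*np.sin(a)] for sx in(-1,1)])
S=4
def sil(p,X):
    q=np.array([proj(p,x) for x in X]); h=cv2.convexHull(((q+.5)*S*16).astype(np.int32))
    m=np.zeros((480*S,640*S),np.uint8); cv2.fillConvexPoly(m,h,1,shift=4); return cv2.resize(m.astype(np.float32),(640,480),interpolation=cv2.INTER_AREA)
def fitsil(views,body,x0,fix=None):
    def f(v):
        e=0
        for p,m in views:
            X=T(v[0],v[1],v[2],body); s=sil(p,X); e+=np.abs(s-m).sum()/m.sum()
        return e
    best=minimize(f,x0,method='Nelder-Mead',options=dict(initial_simplex=np.array([x0]+[[x0[j]+(d if i==j else 0) for j in range(3)] for i,d in enumerate((.006,.006,.08))]),xatol=1e-4,fatol=1e-4))
    return best.x,best.fun
E
python3 - <<'E'
from fit import *
pt=viewer.get_image('top');ps=viewer.get_image('side')
box=np.array([[.165,.0375,.01],[-.165,.0375,.01],[-.165,-.0375,.01],[.165,-.0375,.01]])
def cornerfit(obs,x0):
    def f(v): return np.concatenate([proj(p,T(*v,[X])[0])-np.array(uv) for p,X,uv in obs])
    r=least_squares(f,x0); return r.x, r.fun.reshape(-1,2)
tp=lambda c,o,s:(c[0]/s+o[0]-.4,c[1]/s+o[1]-.4)
o=[(pt,box[0],tp((48,112),(330,125),3.4)),(pt,box[1],tp((220,582),(330,125),3.4)),(pt,box[2],tp((328,545),(330,125),3.4)),
   (ps,box[1],tp((306,495),(230,185),4.2)),(ps,box[2],tp((399,558),(230,185),4.2)),(ps,box[3],tp((753,306),(230,185),4.2))]
for sel in(o,o[:3],o[3:]): print('cradle',*cornerfit(sel,[.4,-.1,-.2]))
tr=np.array([[.13,.085,.024],[.13,-.085,.024],[-.09,-.085,.024],[-.09,.085,.024]])
o=[(pt,X,tp(c,(180,185),5)) for X,c in zip(tr,[(32,67),(425,23),(473,524),(63,570)])]+[(ps,X,tp(c,(230,185),4.2)) for X,c in zip(tr,[(290,37),(424,138),(152,237),(32,125)])]
for sel in(o,o[:4],o[4:]): print('tray',*cornerfit(sel,[.35,.2,0]))
for l,L,z,near in(('bone_b',.076,.041,[(229,252),(279,213)]),('bone_a',.064,.045,[(384,205),(365,264)])):
    vs=[]
    for p,n in((pt,near[0]),(ps,near[1])):
        ms=[m for m in viewer.masks_of(p,l) if m['pixels'][n[1],n[0]]]
        print(l,len(ms),ms[0]['extent'],ms[0]['confidence'],ms[0]['pixels'].sum()); vs.append((p,ms[0]['pixels'].astype(np.float32)))
    g=onz(pt,near[0],z); x0=[g[0],g[1],0 if l=='bone_b' else .2]
    for sel in(vs,vs[:1],vs[1:]): print(l,*fitsil(sel,cyl(L,z),x0))
# red tip
for p in(pt,ps):
    im=p['image'].astype(int); m=(im[...,0]>130)&(im[...,1]<60)&(im[...,2]<60)
    n,lab,st,ce=cv2.connectedComponentsWithStats(m.astype(np.uint8)); print([(st[i].tolist(),ce[i]) for i in range(1,n) if st[i][4]>8])
    print([onz(p,ce[i],.055) for i in range(1,n) if st[i][4]>8])
E
```

```text
cradle [ 0.5958 -0.1443  0.2185] [[-0.4074 -1.3801]
 [-0.1072  0.016 ]
 [ 1.6054 -0.1985]
 [-1.4046 -0.4076]
 [-0.6263  0.2978]
 [ 0.2012 -0.8053]]
cradle [ 0.5949 -0.1435  0.2157] [[-0.5217 -1.07  ]
 [-0.6344  0.5114]
 [ 1.1255  0.3857]]
cradle [ 0.5966 -0.1454  0.2224] [[-0.7048 -0.1034]
 [ 0.2029  0.5619]
 [ 0.562  -0.8129]]
tray [0.5517 0.1906 0.0246] [[ 0.3751 -0.305 ]
 [-0.1383 -0.5405]
 [ 0.2987 -0.7162]
 [ 0.0669  0.1142]
 [ 0.1075 -0.1075]
 [-0.1687  0.0738]
 [-0.8819  0.4671]
 [-1.1238 -0.6171]]
tray [0.551  0.191  0.0218] [[ 0.3606 -0.0849]
 [-0.1233 -0.1174]
 [ 0.0209 -0.211 ]
 [-0.2465  0.3945]]
tray [0.5531 0.1897 0.0331] [[ 0.2347 -0.1882]
 [ 0.3597 -0.1682]
 [ 0.0877  0.5187]
 [-0.6727 -0.4266]]
bone_b 1 [214.8, 232.5, 23.8, 39.7] 0.86 849
bone_b 1 [264.4, 203.5, 24.1, 20.1] 0.69 347
bone_b [0.5511 0.1928 0.043 ] 0.3418254852294922
bone_b [0.551  0.1926 0.0495] 0.052414607256650925
bone_b [ 0.5526  0.1959 -0.2188] 0.2672910690307617
bone_a 1 [372.8, 188.9, 28.0, 33.8] 0.62 604
bone_a 1 [351.8, 249.4, 29.0, 28.4] 0.56 461
bone_a [ 0.6153 -0.1389  0.2549] 0.2953246533870697
bone_a [ 0.6142 -0.1401  0.3025] 0.175393208861351
bone_a [ 0.6161 -0.1376  0.2388] 0.10615509748458862
[([308, 119, 11, 10, 91], array([312.967 , 123.6813])), ([367, 165, 6, 6, 27], array([369.3704, 167.4074]))]
[array([ 0.8116, -0.0098,  0.055 ]), array([ 0.6984, -0.1199,  0.055 ])]
[([380, 194, 7, 3, 21], array([383., 195.]))]
[array([0.8624, 0.0892, 0.055 ])]
```

```bash
cat > mv.py <<'E'
from h import *
from scipy.spatial.transform import Rotation as Ro
np.set_printoptions(precision=2,suppress=True)
C=(.5958,-.1443,.2185)
def cw(x,y,z): c,s=np.cos(C[2]),np.sin(C[2]); return np.array([C[0]+c*x-s*y,C[1]+s*x+c*y,z])
def wc(X): c,s=np.cos(C[2]),np.sin(C[2]); d=X[0]-C[0],X[1]-C[1]; return np.array([c*d[0]+s*d[1],-s*d[0]+c*d[1],X[2]])*1000
def go(X,yaw):
    s=monitor.observe(); q=s['orientation']; R=Ro.from_quat([q[1],q[2],q[3],q[0]]).as_matrix()
    best=None
    for k in(0,1):
        zt=np.array([np.cos(yaw),np.sin(yaw),0])*(1-2*k); yt=np.array([0,0,-1.]); xt=np.cross(yt,zt)
        r=Ro.from_matrix(R.T@np.c_[xt,yt,zt]).as_rotvec(degrees=True)
        if best is None or np.linalg.norm(r)<np.linalg.norm(best): best=r
    print('at',np.round(s['tcp_pos'],4),'tool axes cols',R.round(3).tolist(),'clock',s['clock'],'f',s['contact_force'],'w',s['gripper_width'])
    print('row',R.T@(np.array(X)-s['tcp_pos'])*1000,best)
E
python3 - <<'E'
from mv import *
go([.551,.192,.14],.032)
E
```

```text
at [0.23 0.58 0.23] tool axes cols [[0.375, 0.0, -0.927], [0.927, 0.0, 0.375], [0.0, -1.0, -0.0]] clock 1.9 f [-0.13 -0.81 -0.08] w 0.08557472301326578
row [-240.22   91.34 -438.64] [  0.   -23.88   0.  ]
```

Request:
apply_moves(plan=[[-60, 0, -110, 0, -6, 0], [-120, 0, -220, 0, -12, 0], [-180, 20, -330, 0, -18, 0], [-240, 60, -439, 0, -23.9, 0], [-240, 91, -439, 0, -23.9, 0], [-240, 91, -439, 0, -23.9, 0], [-240, 91, -439, 0, -23.9, 0], [-240, 91, -439, 0, -23.9, 0], [-240, 91, -439, 0, -23.9, 0], [-240, 91, -439, 0, -23.9, 0], [-240, 91, -439, 0, -23.9, 0], [-240, 91, -439, 0, -23.9, 0], [-240, 91, -439, 0, -23.9, 0]], claw=100, newtons=20)

```text
clock: 3.2
tcp_pos: [0.5508, 0.1937, 0.1405]
orientation: [-0.492, 0.491, 0.509, -0.508]
contact_force: [-0.1, -0.3, 0.1]
gripper_width: 0.0857
```

```bash
python3 - <<'E'
from mv import *
go([.551,.192,.029],.032)
for n in('top','side'):
    p=snap(n,n+'1.png'); s=monitor.observe()['tcp_pos']; print(proj(p,s))
a=cv2.imread('pics/top1.png')[185:305,160:320];b=cv2.imread('pics/side1.png')[130:250,220:380]
cv2.imwrite('pics/c4.png',np.hstack([cv2.resize(x,None,fx=2.5,fy=3.33*.75,interpolation=cv2.INTER_CUBIC) for x in(a,b)]))
E
```

```text
at [0.55 0.19 0.14] tool axes cols [[-0.034, -0.0, -0.999], [0.999, 0.001, -0.034], [0.001, -1.0, 0.0]] clock 3.2 f [-0.13 -0.27  0.12] w 0.0856650728221854
row [ -1.79 111.53  -0.2 ] [-0.01  0.09  0.06]
[216.36 239.18]
[274.88 181.84]
```

View pics/c4.png

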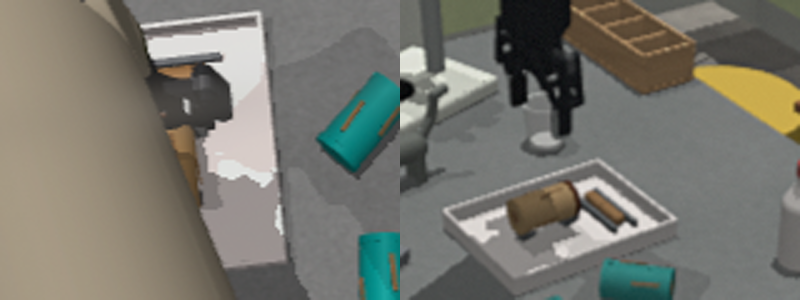

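Request:
apply_moves(plan=[[-1, 30, 0, 0, 0, 0], [-1, 60, 0, 0, 0, 0], [-1, 85, 0, 0, 0, 0], [-1, 100, 0, 0, 0, 0], [-1, 108, 0, 0, 0, 0], [-1, 111.5, 0, 0, 0, 0], [-1, 111.5, 0, 0, 0, 0], [-1, 111.5, 0, 0, 0, 0], [-1, 111.5, 0, 0, 0, 0]])

```text
clock: 4.2
tcp_pos: [0.552, 0.1913, 0.0298]
orientation: [-0.492, 0.492, 0.509, -0.507]
contact_force: [-0.0, -0.2, 0.7]
gripper_width: 0.0855
```

```bash
python3 - <<'E'
from mv import *
go([.551,.192,.029],.032)
p=snap('side','side2.png')
b=cv2.imread('pics/side2.png')[130:250,220:380]
cv2.imwrite('pics/c5.png',cv2.resize(b,None,fx=4,fy=4,interpolation=cv2.INTER_CUBIC))
E
```

```text
at [0.55 0.19 0.03] tool axes cols [[-0.032, 0.001, -0.999], [0.999, 0.001, -0.032], [0.001, -1.0, -0.001]] clock 4.2 f [-0.05 -0.2   0.73] w 0.08553808730689542
row [0.7  0.75 1.01] [0.08 0.01 0.04]
```

View pics/c5.png

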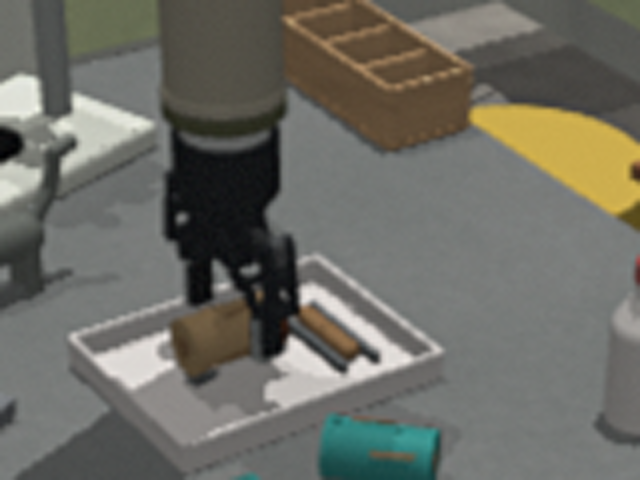

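Request:
apply_moves(plan=[[0, 0, 0, 0, 0, 0], [0, 0, 0, 0, 0, 0], [0, 0, 0, 0, 0, 0], [0, 0, 0, 0, 0, 0], [0, 0, 0, 0, 0, 0], [0, 0, 0, 0, 0, 0], [0, 0, 0, 0, 0, 0], [0, 0, 0, 0, 0, 0], [0, 0, 0, 0, 0, 0], [0, 0, 0, 0, 0, 0]], claw=0, newtons=40)

```text
clock: 5.25
tcp_pos: [0.5516, 0.1931, 0.0296]
orientation: [-0.492, 0.491, 0.509, -0.507]
contact_force: [-2.0, 4.6, 5.6]
gripper_width: 0.043
```

Request:
apply_moves(plan=[[0, -5, 0, 0, 0, 0], [0, -20, 0, 0, 0, 0], [0, -45, 0, 0, 0, 0], [0, -75, 0, 0, 0, 0], [0, -100, 0, 0, 0, 0], [0, -110, 0, 0, 0, 0], [0, -110, 0, 0, 0, 0], [0, -110, 0, 0, 0, 0]])

```text
clock: 6.05
tcp_pos: [0.5509, 0.1907, 0.1378]
orientation: [0.492, -0.492, -0.508, 0.508]
contact_force: [-0.3, 1.0, -4.0]
gripper_width: 0.0425
```

```bash
python3 - <<'E'
from mv import *
go(cw(-.088,0,.14),.2185)
p=snap('side','side3.png');pt=snap('top','top3.png')
for q in(p,pt): print([(r['point'],r['confidence']) for r in viewer.pinpoint(q,'b_center')[:3]],[(r['point'],r['confidence']) for r in viewer.pinpoint(q,'b_break')[:3]],proj(q,monitor.observe()['tcp_pos']+[0,0,.012]))
b=cv2.imread('pics/side3.png')[110:250,200:380]
cv2.imwrite('pics/c6.png',cv2.resize(b,None,fx=4,fy=4,interpolation=cv2.INTER_CUBIC))
E
```

```text
at [0.55 0.19 0.14] tool axes cols [[-0.032, -0.001, -0.999], [0.999, -0.001, -0.032], [-0.001, -1.0, 0.001]] clock 6.05 f [-0.31  0.97 -4.02] w 0.042519622438170014
row [-352.61   -1.93   52.37] [ -0.08 -10.67  -0.02]
[([279.8, 186.1], 0.74), ([273.6, 262.9], 0.67), ([314.9, 239.1], 0.57)] [([301.6, 242.3], 0.93), ([290.0, 178.8], 0.69), ([279.9, 255.2], 0.65)] [275.5  179.59]
[([303.8, 232.7], 0.77), ([314.8, 299.7], 0.73)] [([311.7, 282.9], 0.92), ([295.0, 245.7], 0.8)] [217.13 237.56]
```

View pics/c6.png

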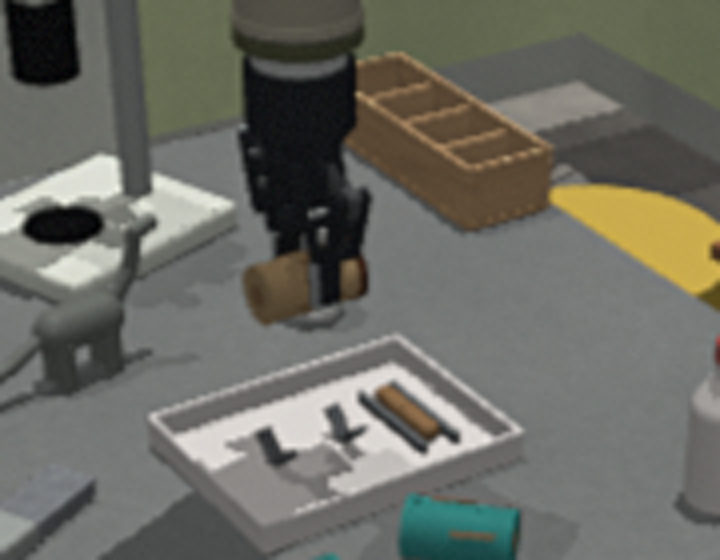

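Request:
apply_moves(plan=[[-15, 0, 2, 0, -0.5, 0], [-45, 0, 7, 0, -1.5, 0], [-85, 0, 13, 0, -2.7, 0], [-125, 0, 19, 0, -4, 0], [-165, 0, 25, 0, -5.2, 0], [-205, 0, 31, 0, -6.4, 0], [-245, 0, 37, 0, -7.6, 0], [-285, 0, 43, 0, -8.8, 0], [-320, 0, 48, 0, -9.8, 0], [-342, 0, 51, 0, -10.4, 0], [-352, 0, 52.4, 0, -10.7, 0], [-352, 0, 52.4, 0, -10.7, 0], [-352, 0, 52.4, 0, -10.7, 0], [-352, 0, 52.4, 0, -10.7, 0], [-352, 0, 52.4, 0, -10.7, 0]])

```text
clock: 7.85
tcp_pos: [0.5108, -0.1611, 0.1387]
orientation: [-0.442, 0.442, 0.552, -0.552]
contact_force: [-0.8, 0.7, -4.2]
gripper_width: 0.0424
```

```bash
python3 - <<'E'
from mv import *
go(cw(-.088,0,.045),.2185); print(wc(monitor.observe()['tcp_pos']))
p=snap('side','side4.png');pt=snap('top','top4.png')
for q in(p,pt): print([(r['point'],r['confidence']) for r in viewer.pinpoint(q,'b_center')[:3]],[(r['point'],r['confidence']) for r in viewer.pinpoint(q,'b_break')[:3]],proj(q,monitor.observe()['tcp_pos']+[0,0,.012]))
b=cv2.imread('pics/side4.png')[190:340,270:440];a=cv2.imread('pics/top4.png')[140:310,320:490]
a=cv2.resize(a,(400,400),interpolation=2);b=cv2.resize(b,(400,353),interpolation=2)
b=np.vstack([b,np.zeros((47,400,3),np.uint8)])
cv2.imwrite('pics/c7.png',np.hstack([a,b]))
E
```

```text
at [ 0.51 -0.16  0.14] tool axes cols [[-0.219, -0.0, -0.976], [0.976, 0.0, -0.219], [0.0, -1.0, -0.0]] clock 7.85 f [-0.79  0.7  -4.19] w 0.04238557109222868
row [-2.12 93.73  1.37] [0.   0.15 0.03]
[-86.64   2.08 138.73]
[([272.3, 264.4], 0.95), ([313.6, 242.7], 0.76), ([338.1, 246.5], 0.74)] [([349.6, 242.3], 0.84), ([280.7, 252.6], 0.8), ([299.3, 242.4], 0.78)] [336.71 246.73]
[([313.1, 297.7], 0.75), ([303.1, 229.8], 0.65), ([226.5, 213.5], 0.54)] [([404.3, 222.0], 0.89), ([294.9, 246.3], 0.88), ([313.7, 281.0], 0.67)] [410.41 240.7 ]
```

View pics/c7.png

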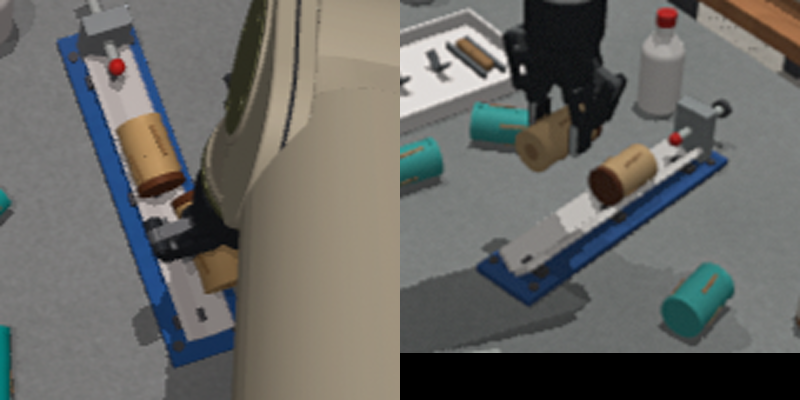

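Request:
apply_moves(plan=[[-1, 15, 1, 0, 0, 0], [-2, 35, 1.4, 0, 0.1, 0], [-2, 55, 1.4, 0, 0.1, 0], [-2, 72, 1.4, 0, 0.1, 0], [-2, 84, 1.4, 0, 0.1, 0], [-2, 88, 1.4, 0, 0.1, 0], [-2, 88, 1.4, 0, 0.1, 0], [-2, 88, 1.4, 0, 0.1, 0], [-2, 88, 1.4, 0, 0.1, 0]])

```text
clock: 9.05
tcp_pos: [0.5101, -0.1648, 0.0516]
orientation: [-0.442, 0.443, 0.552, -0.551]
contact_force: [-0.1, 0.3, -2.8]
gripper_width: 0.0429
```

```bash
cat > look.py <<'E'
import sys
from mv import *
n=sys.argv[1]
s=monitor.observe(); print(wc(s['tcp_pos']),s['clock'],s['contact_force'],s['wrist_torque'])
p=snap('side',f'side{n}.png');pt=snap('top',f'top{n}.png')
b=cv2.imread(f'pics/side{n}.png')[200:330,290:420];a=cv2.imread(f'pics/top{n}.png')[140:300,330:490]
a=cv2.resize(a,(400,400),interpolation=2);b=cv2.resize(b,(400,400),interpolation=2)
cv2.imwrite(f'pics/l{n}.png',np.hstack([a,b]))
s=monitor.observe(); print(wc(s['tcp_pos']),s['clock'],s['contact_force'],s['wrist_torque'])
E
python3 look.py 5
```

```text
[-88.11  -1.43  51.6 ] 9.05 [-0.07  0.27 -2.8 ] [-0.01 -0.   -0.03]
[-88.25  -1.33  51.4 ] 9.15 [-0.57  0.08 -2.91] [-0.03  0.02 -0.04]
```

View pics/l5.png

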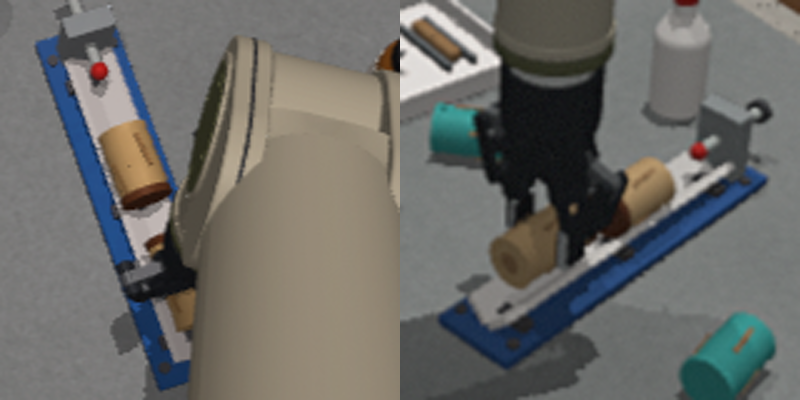

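Request:
apply_moves(plan=[[0.5, 4, 0, 0, 0, 0], [1, 8, 0, 0, 0, 0], [1, 11, 0, 0, 0, 0], [1, 13, 0, 0, 0, 0], [1, 13, 0, 0, 0, 0], [1, 13, 0, 0, 0, 0]])

```text
clock: 9.75
tcp_pos: [0.5093, -0.1637, 0.0378]
orientation: [0.443, -0.443, -0.551, 0.551]
contact_force: [-0.2, -0.8, -4.0]
gripper_width: 0.0428
```

Request:
apply_moves(plan=[[0, 1, 0, 0, 0, 0], [0, 2, 0, 0, 0, 0], [0, 2, 0, 0, 0, 0], [0, 2, 0, 0, 0, 0]])

```text
clock: 10.15
tcp_pos: [0.5093, -0.1637, 0.0358]
orientation: [-0.443, 0.443, 0.551, -0.551]
contact_force: [0.5, 0.3, -3.9]
gripper_width: 0.0429
```

Request:
apply_moves(plan=[[0, 0.5, 0, 0, 0, 0], [0, 1, 0, 0, 0, 0], [0, 1, 0, 0, 0, 0]])

```text
clock: 10.45
tcp_pos: [0.5095, -0.1633, 0.0349]
orientation: [-0.443, 0.443, 0.552, -0.551]
contact_force: [-0.7, 1.8, 1.1]
gripper_width: 0.0425
```

Request:
apply_moves(plan=[[0, 0.5, 0, 0, 0, 0], [0, 1, 0, 0, 0, 0], [0, 1, 0, 0, 0, 0]])

```text
clock: 10.75
tcp_pos: [0.5097, -0.1628, 0.0344]
orientation: [-0.443, 0.442, 0.552, -0.551]
contact_force: [-4.2, 5.0, 6.1]
gripper_width: 0.0426
```

Request:
apply_moves(plan=[[0.6, 0, 0, 0, 0, 0], [0.8, 0, 0, 0, 0, 0], [0.8, 0, 0, 0, 0, 0]])

```text
clock: 11.05
tcp_pos: [0.5097, -0.1625, 0.0342]
orientation: [-0.443, 0.443, 0.552, -0.551]
contact_force: [-0.9, 3.8, 5.6]
gripper_width: 0.0428
```

Request:
apply_moves(plan=[[0, 0, 0, 0, 0, 0], [0, 0, 0, 0, 0, 0]])

```text
clock: 11.25
tcp_pos: [0.5097, -0.1626, 0.0342]
orientation: [-0.443, 0.443, 0.552, -0.551]
contact_force: [-1.8, 5.1, 5.3]
gripper_width: 0.0427
```

Request:
apply_moves(plan=[[0.8, 0, 0, 0, 0, 0], [0.8, 0, 0, 0, 0, 0], [0.8, 0, 0, 0, 0, 0], [0.8, 0, 0, 0, 0, 0], [0.8, 0, 0, 0, 0, 0], [0.8, 0, 0, 0, 0, 0]], claw=85)

```text
clock: 11.85
tcp_pos: [0.5089, -0.1622, 0.0337]
orientation: [0.443, -0.443, -0.551, 0.551]
contact_force: [0.1, 0.9, 0.8]
gripper_width: 0.0723
```

```bash
python3 look.py 6
```

```text
[-88.71   1.35  33.74] 11.85 [0.1  0.95 0.78] [-0.02 -0.03  0.02]
[-88.71   1.4   33.74] 11.95 [0.14 0.68 0.5 ] [0.   0.02 0.  ]
```

View pics/l6.png

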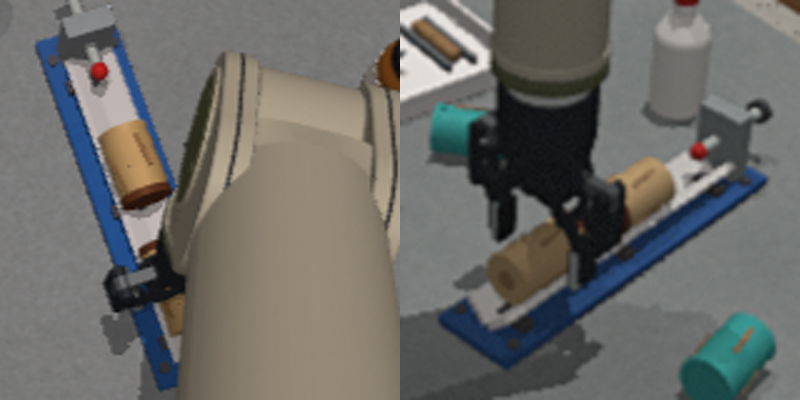

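Request:
apply_moves(plan=[[0, -20, 0, 0, 0, 0], [0, -45, 0, 0, 0, 0], [0, -65, 0, 0, 0, 0], [0, -65, 20, 0, 0, 0], [-1, -65, 45, 0, 0, 0], [-1, -65, 65, 0, 0, 0], [-1, -65, 75, 0, 0, 0], [-1, -65, 75, 0, 0, 0], [-1, -65, 75, 0, 0, 0]])

```text
clock: 12.85
tcp_pos: [0.4368, -0.179, 0.099]
orientation: [-0.442, 0.443, 0.552, -0.551]
contact_force: [-0.8, -0.4, 0.1]
gripper_width: 0.0725
```

Request:
apply_moves(plan=[[0, 0, 0, 0, 0, 0], [0, 0, 0, 0, 0, 0], [0, 0, 0, 0, 0, 0], [0, 20, 0, 0, 0, 0], [0, 40, 0, 0, 0, 0], [0, 52, 0, 0, 0, 0], [0, 57, 0, 0, 0, 0], [0, 57, 0, 0, 0, 0], [0, 57, 0, 0, 0, 0], [0, 57, 0, 0, 0, 0]], claw=0, newtons=20)

```text
clock: 13.85
tcp_pos: [0.4365, -0.1794, 0.0425]
orientation: [-0.442, 0.443, 0.552, -0.551]
contact_force: [-0.9, 0.4, 0.5]
gripper_width: -0.0004
```

```bash
python3 look.py 7; python3 - <<'E'
from mv import *
go(cw(-.157,0,.042),.2185)
E
```

```text
[-163.13    0.25   42.5 ] 13.85 [-0.89  0.41  0.55] [0.02 0.02 0.01]
[-163.26    0.33   42.35] 13.95 [-0.05  0.17 -0.3 ] [-0.   -0.02 -0.  ]
at [ 0.44 -0.18  0.04] tool axes cols [[-0.216, 0.001, -0.976], [0.976, -0.0, -0.216], [-0.0, -1.0, -0.001]] clock 13.95 f [-0.05  0.17 -0.3 ] w 0.00027160034164244485
row [-0.32  0.36 -6.26] [ 0.06 -0.07 -0.01]
```

View pics/l7.png

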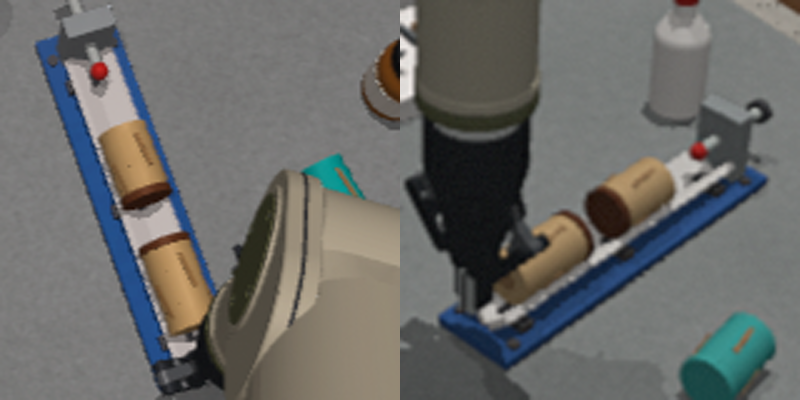

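```bash
python3 - <<'E'
from mv import *
p=viewer.get_image('top')
for l in('a_break','a_end','a_center','b_break','b_center'):
    print(l,[(r['point'],round(r['confidence'],2),wc(onz(p,r['point'],.045))) for r in viewer.pinpoint(p,l)[:4]])
im=p['image'].astype(int); m=((im[...,0]>110)&(im[...,1]<70)&(im[...,2]<70)).astype(np.uint8)
n,lab,st,ce=cv2.connectedComponentsWithStats(m)
for i in range(1,n):
    if abs(ce[i][0]-369)<8: print(st[i],ce[i],wc(onz(p,ce[i],.045)))
E
```

```text
a_break [([387.6, 218.5], 0.68, array([-10.73,   1.21,  45.  ])), ([361.1, 160.8], 0.64, array([128.91,  11.11,  45.  ])), ([230.8, 255.9], 0.27, array([ 14.34, 335.19,  45.  ]))]
a_end [([379.0, 192.1], 0.97, array([49.77, -1.46, 45.  ])), ([455.8, 207.8], 0.46, array([ -33.37, -143.56,   45.  ]))]
a_center [([460.9, 219.4], 0.79, array([ -60.29, -144.16,   45.  ])), ([376.5, 206.8], 0.58, array([20.65, 14.65, 45.  ]))]
b_break [([312.9, 281.5], 0.95, array([-88.48, 191.  ,  45.  ])), ([294.3, 244.3], 0.9, array([ -2.89, 203.75,  45.  ])), ([395.4, 235.9], 0.57, array([-51.07,  -1.28,  45.  ]))]
b_center [([313.4, 298.4], 0.86, array([-121.34,  200.57,   45.  ])), ([403.7, 255.3], 0.78, array([-94.93,  -3.24,  45.  ])), ([302.5, 231.4], 0.71, array([ 18.1 , 179.29,  45.  ]))]
[366 165   7   6  32] [369.31 167.56] [108.68  -0.54  45.  ]
```

Request:
apply_moves(plan=[[0, 0, -5, 0, 0, 0], [0, 0, -10, 0, 0, 0], [0, 0, -14, 0, 0, 0], [0, 0, -16, 0, 0, 0], [0, 0, -18, 0, 0, 0], [0, 0, -20, 0, 0, 0], [0, 0, -22, 0, 0, 0], [0, 0, -24, 0, 0, 0], [0, 0, -26, 0, 0, 0], [0, 0, -28, 0, 0, 0], [0, 0, -30, 0, 0, 0], [0, 0, -32, 0, 0, 0], [0, 0, -34, 0, 0, 0], [0, 0, -36, 0, 0, 0], [0, 0, -38, 0, 0, 0], [0, 0, -40, 0, 0, 0]])

```text
clock: 15.85
tcp_pos: [0.4752, -0.1706, 0.0417]
orientation: [-0.443, 0.443, 0.551, -0.551]
contact_force: [-1.9, -0.3, 0.3]
gripper_width: -0.0002
```

```bash
python3 look.py 8
```

```text
[-123.48    0.46   41.72] 15.85 [-1.93 -0.29  0.34] [-0.13  0.32  0.  ]
[-123.14    0.49   41.83] 15.95 [-0.    0.12 -0.04] [ 0.02 -0.07  0.01]
```

View pics/l8.png

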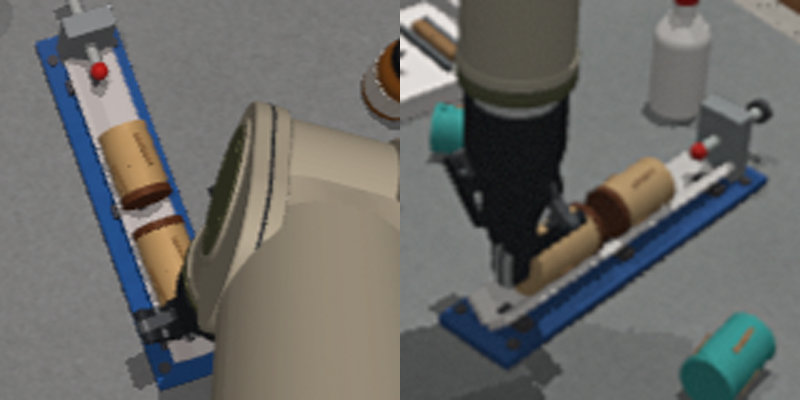

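Request:
apply_moves(plan=[[0, 0, -1.5, 0, 0, 0], [0, 0, -3, 0, 0, 0], [0, 0, -4.5, 0, 0, 0], [0, 0, -6, 0, 0, 0], [0, 0, -7.5, 0, 0, 0], [0, 0, -9, 0, 0, 0], [0, 0, -10.5, 0, 0, 0], [0, 0, -12, 0, 0, 0], [0, 0, -13.5, 0, 0, 0], [0, 0, -15, 0, 0, 0], [0, 0, -16.5, 0, 0, 0], [0, 0, -18, 0, 0, 0], [0, 0, -19.5, 0, 0, 0], [0, 0, -21, 0, 0, 0], [0, 0, -22.5, 0, 0, 0], [0, 0, -24, 0, 0, 0], [0, 0, -25.5, 0, 0, 0], [0, 0, -27, 0, 0, 0], [0, 0, -28.5, 0, 0, 0], [0, 0, -30, 0, 0, 0]])

```text
clock: 17.95
tcp_pos: [0.5043, -0.1642, 0.0417]
orientation: [0.443, -0.443, -0.551, 0.551]
contact_force: [-3.7, -0.2, 2.1]
gripper_width: -0.0001
```

```bash
python3 look.py 9
```

```text
[-93.6    0.39  41.73] 17.95 [-3.72 -0.2   2.06] [-0.24  0.8  -0.02]
[-93.26   0.41  41.74] 18.05 [-1.81 -0.79  0.3 ] [-0.17  0.41 -0.01]
```

View pics/l9.png

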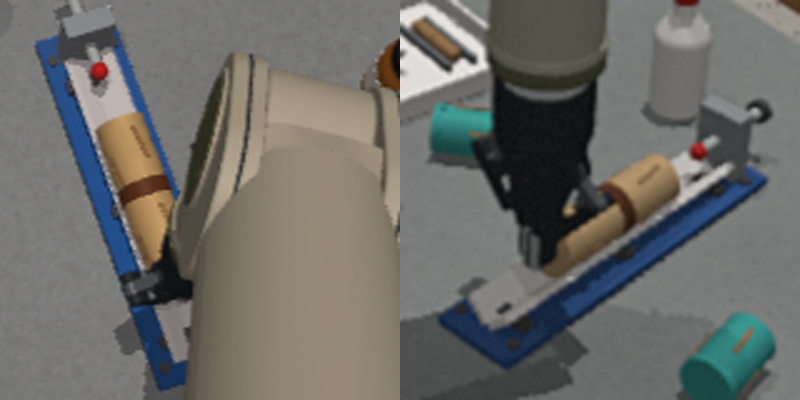

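Request:
apply_moves(plan=[[0, 0, -1.5, 0, 0, 0], [0, 0, -3, 0, 0, 0], [0, 0, -4.5, 0, 0, 0], [0, 0, -6, 0, 0, 0], [0, 0, -7.5, 0, 0, 0], [0, 0, -9, 0, 0, 0], [0, 0, -10.5, 0, 0, 0], [0, 0, -12, 0, 0, 0], [0, 0, -13.5, 0, 0, 0], [0, 0, -15, 0, 0, 0], [0, 0, -16.5, 0, 0, 0], [0, 0, -18, 0, 0, 0], [0, 0, -19.5, 0, 0, 0], [0, 0, -21, 0, 0, 0], [0, 0, -22.5, 0, 0, 0], [0, 0, -24, 0, 0, 0], [0, 0, -25.5, 0, 0, 0], [0, 0, -27, 0, 0, 0]])

```text
clock: 19.85
tcp_pos: [0.5308, -0.1583, 0.0418]
orientation: [-0.443, 0.443, 0.551, -0.551]
contact_force: [-2.7, -1.7, 0.2]
gripper_width: -0.0002
```

```bash
python3 look.py 10; python3 - <<'E'
from mv import *
p=viewer.get_image('top')
for l in('a_break','a_end','a_center','b_break','b_center'):
    print(l,[(r['point'],round(r['confidence'],2),wc(onz(p,r['point'],.045))) for r in viewer.pinpoint(p,l)[:4]])
E
```

```text
[-66.52   0.38  41.77] 19.85 [-2.66 -1.75  0.2 ] [-0.39  0.58 -0.08]
[-66.24   0.44  41.83] 19.95 [-1.56 -1.71 -0.08] [-0.28  0.28 -0.11]
a_break [([381.8, 202.6], 0.74, array([25.91,  0.86, 45.  ]))]
a_end [([375.7, 180.1], 0.69, array([77.43, -3.94, 45.  ]))]
a_center [([376.7, 190.3], 0.61, array([55.09,  1.82, 45.  ]))]
b_break [([313.0, 280.1], 0.92, array([-85.83, 189.92,  45.  ])), ([383.1, 205.8], 0.82, array([18.4 ,  0.66, 45.  ])), ([293.5, 245.2], 0.77, array([ -4.19, 205.89,  45.  ])), ([487.3, 174.4], 0.73, array([  15.23, -236.06,   45.  ]))]
b_center [([395.2, 222.9], 0.95, array([-24.65, -10.62,  45.  ])), ([303.2, 232.4], 0.91, array([ 15.6 , 178.55,  45.  ])), ([312.6, 298.5], 0.63, array([-121.03,  202.16,   45.  ])), ([378.8, 190.7], 0.53, array([52.85, -2.12, 45.  ]))]
```

View pics/l10.png

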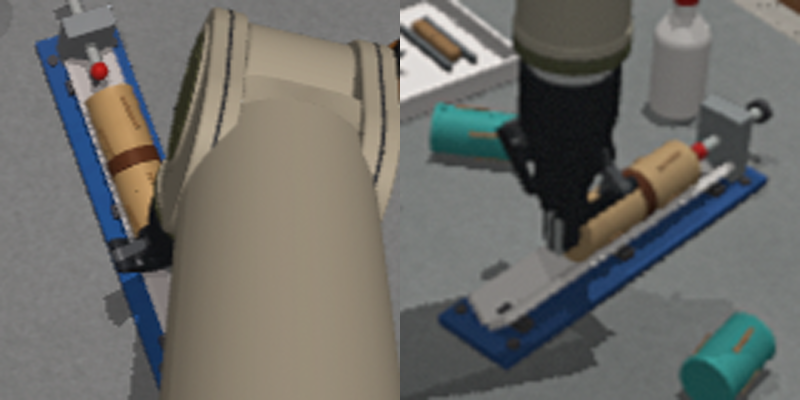

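Request:
apply_moves(plan=[[0, 0, -1, 0, 0, 0], [0, 0, -2, 0, 0, 0], [0, 0, -3, 0, 0, 0], [0, 0, -4, 0, 0, 0], [0, 0, -5, 0, 0, 0], [0, 0, -6, 0, 0, 0], [0, 0, -7, 0, 0, 0]])

```text
clock: 20.95
tcp_pos: [0.5375, -0.1568, 0.0417]
orientation: [-0.443, 0.443, 0.551, -0.551]
contact_force: [-4.1, 0.3, 1.9]
gripper_width: 0.0
```

Request:
apply_moves(plan=[[0, 0, -0.5, 0, 0, 0], [0, 0, -1, 0, 0, 0]])

```text
clock: 21.15
tcp_pos: [0.5385, -0.1566, 0.0417]
orientation: [-0.443, 0.443, 0.551, -0.551]
contact_force: [-4.4, 0.2, 1.8]
gripper_width: 0.0001
```

Request:
apply_moves(plan=[[0, 0, -0.5, 0, 0, 0], [0, 0, -1, 0, 0, 0]])

```text
clock: 21.35
tcp_pos: [0.5394, -0.1564, 0.0417]
orientation: [-0.443, 0.443, 0.551, -0.551]
contact_force: [-3.4, -0.4, 1.1]
gripper_width: -0.0002
```

```bash
python3 look.py 11
```

```text
[-57.63   0.45  41.72] 21.35 [-3.41 -0.45  1.05] [0.05 0.75 0.01]
[-57.51   0.43  41.75] 21.45 [-2.2   0.22  0.19] [0.07 0.67 0.01]
```

View pics/l11.png

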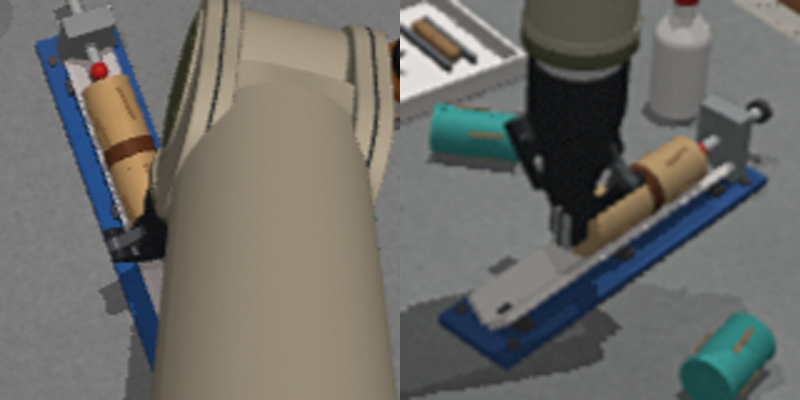

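Request:
apply_moves(plan=[[0, 0, -0.5, 0, 0, 0], [0, 0, -1, 0, 0, 0], [0, 0, -1.5, 0, 0, 0]])

```text
clock: 21.75
tcp_pos: [0.541, -0.1561, 0.0418]
orientation: [-0.443, 0.443, 0.551, -0.551]
contact_force: [-2.8, 0.4, 0.2]
gripper_width: -0.0001
```

```bash
python3 - <<'E'
from mv import *
p=viewer.get_image('top'); cv2.imwrite('pics/z12.png',cv2.resize(p['image'][150:210,345:405,::-1],None,fx=9,fy=9,interpolation=cv2.INTER_NEAREST))
p=viewer.get_image('side'); cv2.imwrite('pics/z12s.png',cv2.resize(p['image'][225:285,350:410,::-1],None,fx=9,fy=9,interpolation=cv2.INTER_NEAREST))
for x in(95,100,105): print(x,proj(p,cw(x/1000,0,.045)))
E
```

```text
95 [382.91 251.11]
100 [384.11 250.3 ]
105 [385.29 249.51]
```

View pics/z12s.png

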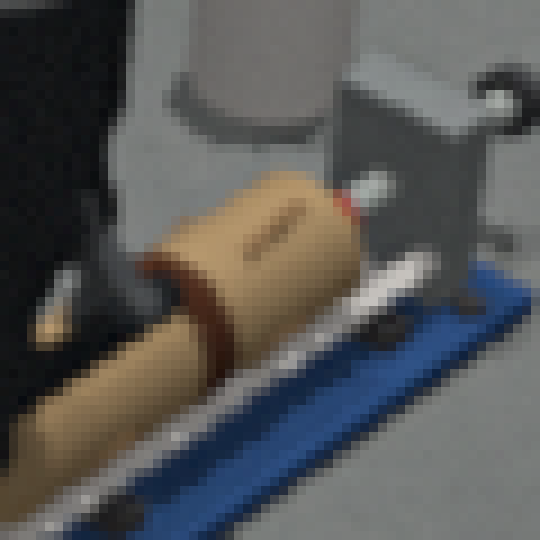

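View pics/z12.png

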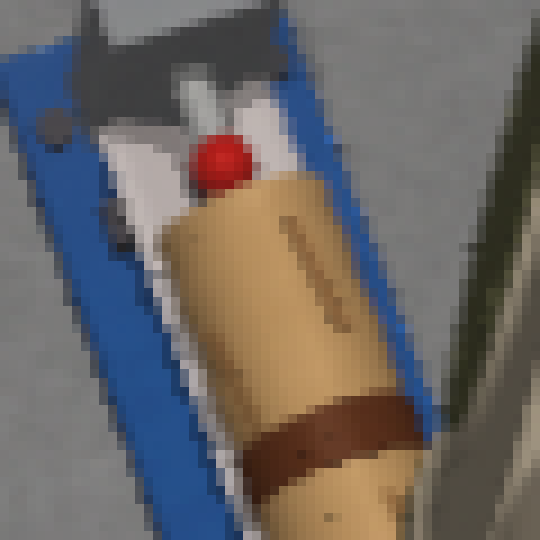

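Request:
apply_moves(plan=[[0, 0, -0.4, 0, 0, 0], [0, 0, -0.8, 0, 0, 0]])

```text
clock: 22.05
tcp_pos: [0.5417, -0.1559, 0.0418]
orientation: [-0.443, 0.443, 0.551, -0.551]
contact_force: [-3.5, 0.0, 0.1]
gripper_width: -0.0003
```

Request:
apply_moves(plan=[[0, 0, -0.3, 0, 0, 0], [0, 0, -0.6, 0, 0, 0]])

```text
clock: 22.25
tcp_pos: [0.5423, -0.1558, 0.0417]
orientation: [-0.443, 0.443, 0.551, -0.551]
contact_force: [-3.5, 0.1, 0.2]
gripper_width: -0.0002
```

Request:
apply_moves(plan=[[0, 0, -0.3, 0, 0, 0], [0, 0, -0.6, 0, 0, 0]])

```text
clock: 22.45
tcp_pos: [0.5428, -0.1556, 0.0417]
orientation: [-0.443, 0.443, 0.551, -0.551]
contact_force: [-3.5, -0.3, 0.7]
gripper_width: 0.0002
```

Request:
apply_moves(plan=[[0, 0, -0.3, 0, 0, 0], [0, 0, -0.5, 0, 0, 0]])

```text
clock: 22.65
tcp_pos: [0.5434, -0.1555, 0.0418]
orientation: [-0.443, 0.443, 0.551, -0.551]
contact_force: [-3.3, 0.2, 0.6]
gripper_width: -0.0
```

Request:
apply_moves(plan=[[0, 0, -0.3, 0, 0, 0], [0, 0, -0.6, 0, 0, 0]])

```text
clock: 22.85
tcp_pos: [0.544, -0.1554, 0.0418]
orientation: [-0.443, 0.443, 0.551, -0.551]
contact_force: [-2.5, 1.0, -0.7]
gripper_width: -0.0
```

Request:
apply_moves(plan=[[0, 0, -0.3, 0, 0, 0], [0, 0, -0.5, 0, 0, 0]])

```text
clock: 23.05
tcp_pos: [0.5445, -0.1553, 0.0418]
orientation: [-0.443, 0.443, 0.551, -0.551]
contact_force: [-2.4, 0.5, 0.4]
gripper_width: 0.0001
```

Request:
apply_moves(plan=[[0, 0, -0.3, 0, 0, 0], [0, 0, -0.6, 0, 0, 0]])

```text
clock: 23.25
tcp_pos: [0.545, -0.1552, 0.0418]
orientation: [-0.443, 0.443, 0.551, -0.551]
contact_force: [-2.2, 1.0, -0.4]
gripper_width: -0.0001
```

Request:
apply_moves(plan=[[0, 0, -0.3, 0, 0, 0], [0, 0, -0.5, 0, 0, 0]])

```text
clock: 23.45
tcp_pos: [0.5455, -0.1551, 0.0418]
orientation: [-0.443, 0.443, 0.551, -0.551]
contact_force: [-3.3, 0.5, 0.5]
gripper_width: -0.0004
```

Request:
apply_moves(plan=[[0, 0, -0.3, 0, 0, 0], [0, 0, -0.6, 0, 0, 0]])

```text
clock: 23.65
tcp_pos: [0.5461, -0.1549, 0.0418]
orientation: [-0.443, 0.443, 0.551, -0.551]
contact_force: [-3.4, 0.4, -0.1]
gripper_width: -0.0004
```

Request:
apply_moves(plan=[[0, 0, -0.3, 0, 0, 0], [0, 0, -0.5, 0, 0, 0]])

```text
clock: 23.85
tcp_pos: [0.5464, -0.1549, 0.0418]
orientation: [0.443, -0.443, -0.551, 0.551]
contact_force: [-5.4, 1.8, 1.4]
gripper_width: -0.0001
```

```bash
python3 look.py 12; python3 - <<'E'
from mv import *
p=viewer.get_image('top'); cv2.imwrite('pics/z13.png',cv2.resize(p['image'][150:210,345:405,::-1],None,fx=9,fy=9,interpolation=cv2.INTER_NEAREST))
E
```

```text
[-50.53   0.38  41.75] 23.85 [-5.4   1.82  1.38] [0.16 1.04 0.02]
[-50.52   0.41  41.74] 23.95 [-4.84  0.79  1.79] [ 0.17  0.94 -0.  ]
```

View pics/z13.png

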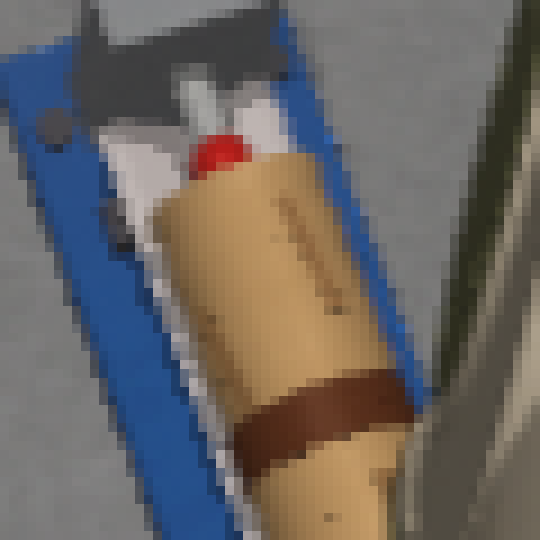

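Request:
apply_moves(plan=[[0, 0, -0.15, 0, 0, 0], [0, 0, -0.3, 0, 0, 0], [0, 0, -0.3, 0, 0, 0]])

```text
clock: 24.3
tcp_pos: [0.5465, -0.1548, 0.0417]
orientation: [0.443, -0.443, -0.551, 0.551]
contact_force: [-6.0, 0.9, 2.4]
gripper_width: -0.0001
```

Request:
apply_moves(plan=[[0, 0, -0.2, 0, 0, 0], [0, 0, -0.3, 0, 0, 0], [0, 0, -0.3, 0, 0, 0]])

```text
clock: 24.6
tcp_pos: [0.5465, -0.1549, 0.0417]
orientation: [0.443, -0.443, -0.551, 0.551]
contact_force: [-7.5, 1.3, 3.2]
gripper_width: 0.0002
```

Request:
apply_moves(plan=[[0, 0, -0.2, 0, 0, 0], [0, 0, -0.3, 0, 0, 0], [0, 0, -0.3, 0, 0, 0], [0, 0, -0.3, 0, 0, 0]])

```text
clock: 25.0
tcp_pos: [0.5465, -0.1548, 0.0417]
orientation: [0.443, -0.442, -0.551, 0.552]
contact_force: [-9.0, 2.2, 5.2]
gripper_width: -0.0001
```

```bash
python3 look.py 13
```

```text
[-50.38   0.39  41.74] 25.0 [-9.01  2.19  5.17] [0.23 1.79 0.06]
[-50.41   0.38  41.71] 25.1 [-10.04   0.49   4.87] [0.16 1.73 0.02]
```

View pics/l13.png

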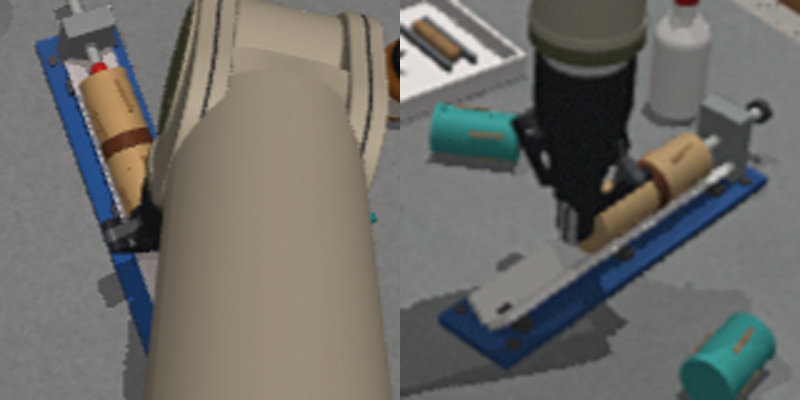

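Request:
apply_moves(plan=[[0, 0, 0.5, 0, 0, 0], [0, 0, 1, 0, 0, 0], [0, 0, 2, 0, 0, 0], [0, 0, 5, 0, 0, 0], [0, 0, 12, 0, 0, 0], [0, 0, 22, 0, 0, 0], [0, 0, 32, 0, 0, 0], [0, -10, 40, 0, 0, 0], [0, -40, 50, 0, 0, 0], [0, -80, 70, 0, 0, 0], [0, -120, 100, 0, 0, 0], [0, -140, 120, 0, 0, 0], [0, -140, 120, 0, 0, 0], [0, -140, 120, 0, 0, 0], [0, -140, 120, 0, 0, 0]])

```text
clock: 26.6
tcp_pos: [0.4303, -0.18, 0.1811]
orientation: [0.443, -0.442, -0.551, 0.552]
contact_force: [-0.1, 0.5, -0.0]
gripper_width: 0.0002
```

```bash
python3 look.py 14;python3 - <<'E'
from fit import *
from mv import wc
pt=viewer.get_image('top');ps=viewer.get_image('side')
for p in(pt,ps):
  for l in('a_break','a_end','a_center','b_break','b_center'):
    print(l,[(round(r['confidence'],2),wc(onz(p,r['point'],.045))) for r in viewer.pinpoint(p,l)[:4] if abs(wc(onz(p,r['point'],.045))[1])<25])
E
```

```text
[-169.36    0.99  181.11] 26.6 [-0.1   0.53 -0.04] [-0.03 -0.01  0.01]
[-169.42    0.96  180.79] 26.7 [-0.77 -0.97 -0.14] [-0.04  0.03  0.04]
a_break [(0.59, array([37.1 , -5.68, 45.  ]))]
a_end [(0.63, array([95.94,  3.56, 45.  ]))]
a_center [(0.73, array([74.52, 10.49, 45.  ]))]
b_break [(0.67, array([40.02, -5.38, 45.  ]))]
b_center [(0.71, array([-6.27, -6.23, 45.  ]))]
a_break [(0.8, array([40.76, -0.93, 45.  ]))]
a_end [(0.59, array([105.93,  -5.84,  45.  ]))]
a_center [(0.5, array([69.55, -9.92, 45.  ]))]
b_break [(0.77, array([ 30.2 , -15.38,  45.  ]))]
b_center [(0.59, array([ 3.59, -7.75, 45.  ]))]
```

View pics/l14.png

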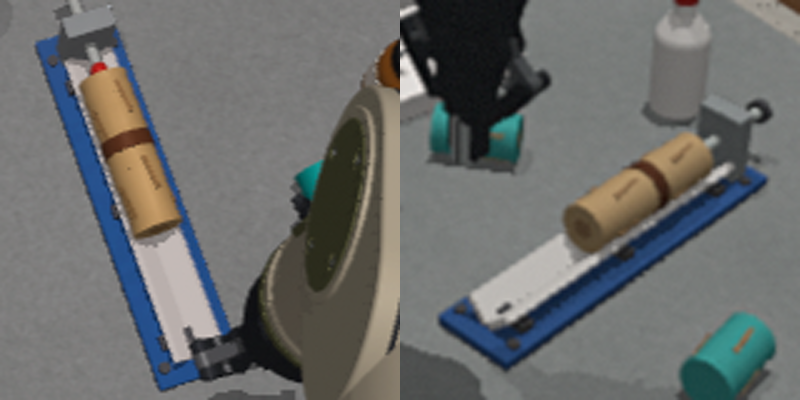

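```bash
python3 - <<'E'
import cv2,numpy as np
a=cv2.imread('pics/top14.png')[150:240,350:410];b=cv2.imread('pics/side14.png')[230:290,340:400]
cv2.imwrite('pics/z14.png',np.hstack([cv2.resize(a,(390,585),interpolation=0),cv2.resize(b,(400,585),interpolation=0)]))
E
```

```text
(no output)
```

View pics/z14.png

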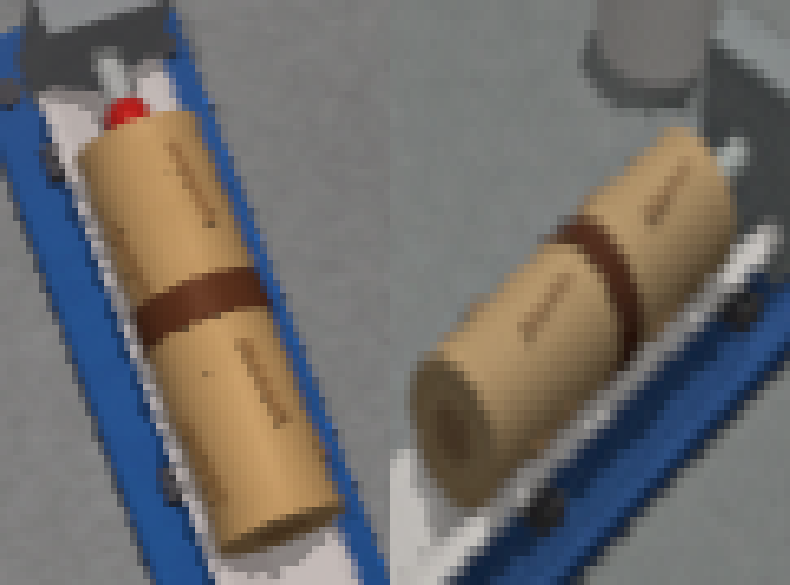

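The two halves show one dark band with no gap between them, they lie straight in the groove, and A's end covers the front of the red pin tip. The arm is clear, so I am handing the job in.

```bash
python3 -c "
from h import *
print(job.hand_in())"
```

```text
the job is handed in; nothing more can be done
None
```

I took bone B from the tray and laid it in the groove behind A, broken faces together. I then pushed it along with shut fingers until A sat against the stop pin. The job is handed in at about 27 s; no verdict was reported.

- **Seating on the pin:** The push force rose from about 3.5 N while sliding to about 10 N. The tool then stopped advancing, which I take as A being firmly on the pin. I backed off slowly and lifted clear.
- **Final pictures:** Both views show the halves joined in one dark band with no visible gap, straight in the groove. A's end covers the front of the red tip. The gripper is well clear and reads about 0 N.
- **What disagreed:** The network's point estimates for the bones scattered by several millimetres between the two cameras at the end. I relied on the force reading and the close-up pictures for the final fit.
- **Not measured:** The contact forces at the pin and at the break were judged only from the wrist reading. I did not check the bystander objects separately; the arm felt no unexpected contact.

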